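# Dress the polishing spindle with collar and spacer sleeve

### The job

Take the flanged collar off the sloping rack and slide it down over the polishing machine's spindle, flange downwards, pressing until it is fully home and both sprung catches have snapped over its flange; then slide the taller of the two plain sleeves down the spindle until it sits fully home on the collar. Lower both all the way in the gripper instead of letting them fall, and let go once they are home. Leave the short sleeve on its pin and everything else on the bench where it stands.

Things in the scene. Friction and masses are not known exactly. Their poses are not given: they have to be found in the camera images.
- machine: compact polishing machine, fixed: grey housing 150 x 150 mm, top at 70 mm. Origin under its centre; z up, its switches face -x. A bare steel spindle, 18 mm across, stands upright at its centre, with a sprung catch on each side along the machine's +y and -y, on guide blocks reaching 57 mm from the axis and 92 mm above the bench. Fore and aft of the spindle (its +x and -x) is free
- seat (a point): foot of the spindle on its round shoulder (48 mm across), 78 mm above the bench, on the axis; axes as the machine's. The spindle reaches 65 mm above this point, its last 6 mm tapering to 12 mm across. The collar's underside belongs here, the tall sleeve's underside 22 mm above here
- catch_left (a joint): outward travel (m) of the sprung catch on the machine's +y side; 0 = sprung in, stop at 0.007. Nose 18 mm wide with a sloping inner face; its tip overhangs the home collar's flange by 3 mm, 2 mm above it; it reaches 20 mm above the seat. A flange pressed down pushes it out, then it springs back over. Both together need about 5 to 12 N
- catch_right (a joint): the same for the catch on the machine's -y side
- rack: wooden rack, fixed, 250 mm along its y, 110 mm deep, its board sloping 30 degrees, low edge towards its +x. Origin under its centre, z up. Three steel pins, 14 mm across, 32 mm long, stand square to the board (leaning 30 degrees towards the rack's +x); their feet at y = -75, 0 and 75 mm, x = 0, 62 mm high in the rack's frame
- collar: flanged steel collar on one of the pins: flange 56 mm across and 6 mm thick at its foot, neck 30 mm across above it, 22 mm tall in all, bore 20 mm right through; about 0.12 kg. Origin at the centre of the flange's underside, z along its bore away from the flange
- tall_sleeve: plain steel sleeve on one of the pins, 32 mm across, 40 mm tall, bore 20 mm; about 0.12 kg. Origin at the centre of its lower end, z along its bore
- short_sleeve: plain steel sleeve on one of the pins, 32 mm across, only 26 mm tall, bore 20 mm: not wanted, stays on its pin. Origin at the centre of its lower end, z along its bore
- loupe: loupe stand, fixed, between rack and machine: foot 68 mm across, thin post 14 mm across and 252 mm tall, from whose top an arm and a lens 60 mm across reach out along its +x to 115 mm, at about 270 mm height. Origin under the post
- torch: bystander: red hand torch standing upright, 66 mm wide foot, 137 mm tall with a brass nozzle; origin at centre of underside
- flux_jar: bystander: closed amber jar, 60 mm across, 75 mm tall; origin at centre of underside
- mandrel: bystander: upright tapered wooden mandrel, 64 mm wide foot, 140 mm tall; origin at centre of underside
- hammer: bystander: hammer lying flat along its x axis, 220 mm long, about 40 mm high; origin under its middle
- brush: bystander: wooden brush lying flat along its x axis, 180 mm long, about 20 mm high; origin under its middle
- graver: bystander: graver with wooden handle lying flat along its x axis, 150 mm long, 26 mm high; origin under its middle
- bowl: bystander: white ceramic bowl, 90 mm across, 35 mm tall; origin at centre of underside
Things that resemble listed ones, but are neither listed nor needed, are in the scene too. What is shaped like the collar but green is not meant.

How it is judged:
By the outcome, as a careful person would: the job done as asked, in the order asked, and still so for the second after the job is handed in, with the robot touching nothing.
It also fails if it takes over 72 s, if anything falls off the work surface, if the arm or the gripper's body presses on something with over 40 N, if the wrist force passes 120 N, or if a joint passes its speed limit or range.

### The arm

A 7-joint arm with a two-finger parallel gripper is mounted at the origin on the work surface. World frame = base frame: x ahead of the robot, y to its left, z up, the work surface at z = 0. Lengths are in m, angles in rad, forces in N, time in s.
With the tool pointing down it reaches from about 0.425 to 0.95 m from the base axis. Payload 4.7 kg.
Tool frame: the origin (TCP) lies midway between the tips of the shut fingers; the grasp point (between the pads) lies 19 mm behind it; z points along the fingers, y is the line along which they close (so a half turn about z gives the same grasp; the last joint's range is limited). The gripper opens to 85 mm and grips with 20 to 120 N. Pads are 22 mm wide; open, the fingers measure 114 mm over their backs; the gripper's body (76 mm by 85 mm) begins 54 mm behind the grasp point. The pads swing forward as they close: fully open they stand 13 mm farther back than shut.
Start: joints at [-1.207, 0.469, -0.049, 1.532, 0.024, 1.141, -0.082], TCP at [0.258, 0.624, 0.231] pointing down, gripper open.
Joint ranges: [-2.59, 2.59], [-0.33, 1.99], [-1.39, 1.29], [0.1, 2.45], [-1.04, 4.18], [0.21, 1.99], [-2.66, 2.66]. Speed limits (rad/s): [2.57, 2.57, 3.14, 3.14, 3.14, 3.14, 3.14].

### API

Orientations are given as a unit quaternion [w, x, y, z].
In Python, from bench import manip, eoat, solver, sensors, viewer, sign_off gives the robot as it stands. Calls block until the motion is done:
- manip.movep(position, orientation): joint-space move of the TCP to a pose.
- manip.move_straight(position, attitude=None, speed=0.15): straight line of the TCP; attitude=None keeps the orientation; speed is the mean speed in m/s.
- manip.move_joints(angles): joint-space move.
- eoat.ungrasp() and eoat.gripper_close(newtons=None): open the fingers fully, or close them until they stop; newtons is the grip in N (None keeps the last).
- manip.dwell(seconds).
- solver.solve_ik(position, orientation): joint angles nearest the present ones, or None.
- sensors.observe(): the state.
- viewer.read_camera(name): name is "scene" or "top" or "wrist"; returns (picture, depth): 420x560x3 uint8, blue, green, red; 420x560 float32, m along the optical axis (not along the pixel's ray), 0 where there is no reading.
- viewer.camera_info(name): a dict with "fx", "fy", "cx", "cy" (pixels), "R" (3x3) and "t" (3): a world point X has camera coordinates R X + t. Camera axes: x right, y down, z forward; pixel columns grow to the right and rows downward; lengths in m; the calibration is good to about 2 mm. A picture is of the moment at which its call begins: read the wrist's pose just before it. camera_info takes no time and is no camera call; for the wrist camera it gives the pose at the moment of the call.
A pose or a line that the arm cannot do raises manip.MotionError and nothing moves.
- sign_off(): hands the job in; it is judged then, once.
The state is a dict: "time_s": time; "joint_pos": joint angles; "dq": joint speeds; "effort": joint torques, N m; "ee_pos": TCP position; "orientation": TCP orientation; "contact_force": force on the tool from outside, world axes, zero at the start; "moment": the same for the moment, N m; "opening": finger opening in m; "grip_force": force on a finger pad.
Only numpy, scipy, OpenCV 4.12 (cv2) and the standard library are available. Lean on these libraries where they do the work, as an engineer would, in place of code of your own. Each camera call takes 0.05 s, during which the arm holds its last target. There are 200 camera calls.

## Working session

There is one attempt and no reset: what is moved stays moved. The work goes in short steps, each a Python script; the robot and the scene stay as the last script left them, time stands still between calls to the robot, and variables do not carry over. Pictures are saved under pics/ and viewed, at most 10 in all, crops included, and the job is handed in when it is done.

```bash
ls; mkdir -p pics
python3 - <<'E'
from bench import viewer,sensors
import cv2,numpy as np,pickle
for n in ["scene","top"]:
    p,d=viewer.read_camera(n); i=viewer.camera_info(n)
    cv2.imwrite(f"pics/{n}0.png",p); pickle.dump((p,d,i),open(f"{n}0.pkl","wb"))
    print(n,i)
print(sensors.observe())
E
```

```text
pics
scene {'fx': 461.0266162259666, 'fy': 461.0266162259666, 'cx': 276.2463583414187, 'cy': 217.41838358208568, 'R': array([[ 0.50284201,  0.86437595, -0.00203267],
       [ 0.50810194, -0.29748397, -0.80829185],
       [-0.69927272,  0.40541029, -0.58877853]]), 't': array([-0.27974913, -0.20691756,  1.67436678])}
top {'fx': 540.7736125890881, 'fy': 540.7736125890881, 'cx': 273.32687717720074, 'cy': 217.7152128415381, 'R': array([[ 0.02640347, -0.99960613, -0.00951029],
       [-0.98034113, -0.02403137, -0.19584117],
       [ 0.19553549,  0.01449421, -0.98058951]]), 't': array([0.01508422, 0.52145442, 1.39060107])}
{'time_s': 0.1, 'joint_pos': array([-1.20691353,  0.46937235, -0.04861242,  1.5335687 ,  0.02408493,
        1.14097553, -0.08228813]), 'dq': array([-0.00019354, -0.00210185, -0.00168396, -0.00416837, -0.00046632,
       -0.00151986,  0.00119561]), 'effort': array([ 5.25364649e-04, -5.11516070e+01, -4.72149812e-02, -2.38390321e+01,
        1.07479503e-02,  4.39204960e-03, -2.07846711e-05]), 'ee_pos': array([0.25813907, 0.62313185, 0.23036104]), 'orientation': array([-1.51190033e-04,  1.95106750e-01,  9.80781627e-01, -8.56337306e-04]), 'contact_force': array([-0.08570405,  0.7749141 ,  0.34292417]), 'moment': array([ 0.01209302,  0.02587913, -0.03898974]), 'grip_force': 0.0, 'opening': 0.08548281113446526}
```

View pics/scene0.png

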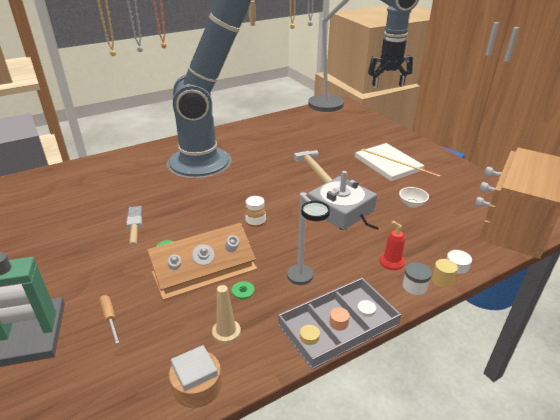

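View pics/top0.png

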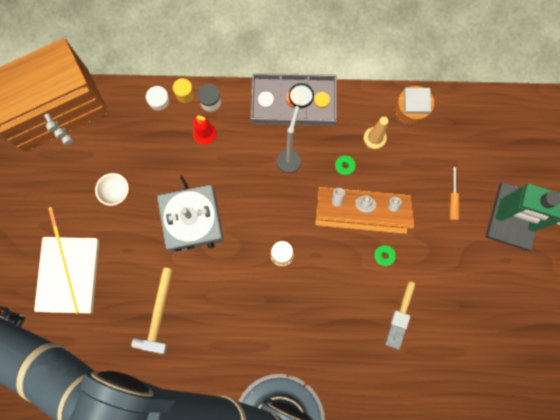

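```bash
cat > h.py <<'E'
import pickle,numpy as np,cv2
def cloud(p,d,i):
    v,u=np.mgrid[0:420,0:560]; 
    c=np.stack([(u-i['cx'])/i['fx']*d,(v-i['cy'])/i['fy']*d,d],-1)
    w=(c-i['t'])@i['R']; w[d==0]=np.nan
    return w
def load(n):
    return pickle.load(open(n+'.pkl','rb'))
E
python3 - <<'E'
from h import *
p,d,i=load('scene0');a=cv2.resize(p[225:295,140:265],None,fx=6,fy=6,interpolation=2)[:, :750]
p2,d2,i2=load('top0');b=cv2.resize(p2[180:240,310:420],None,fx=3,fy=3,interpolation=2);c=cv2.resize(p2[170:260,150:230],None,fx=2,fy=2,interpolation=2)
o=np.zeros((600,760,3),np.uint8);o[:420,:750]=a;o[420:600,:330]=b;o[420:600,340:500]=c
cv2.imwrite('pics/crop1.png',o)
w=cloud(p2,d2,i2);ws=cloud(p,d,i)
for n,(u,v) in dict(slT=(338,192),col=(366,203),slR=(395,203),mach=(190,215),rackedge=(365,190),rackedge2=(365,228),table=(365,245),loupe=(288,160)).items(): print(n,w[v,u].round(4))
for n,(u,v) in dict(a=(174,261),b=(203,253),c=(233,241),spindle=(344,175),front=(205,280),back=(200,240)).items(): print(n,ws[v,u].round(4))
# board plane
for n,W,m in (('top',w,(slice(185,232),slice(318,412))),('scene',ws,(slice(230,292),slice(148,256)))):
    q=W[m].reshape(-1,3);q=q[(q[:,2]>.02)&(q[:,2]<.12)]
    best=0;r=np.random.default_rng(0)
    for _ in range(500):
        t=q[r.choice(len(q),3)];nn=np.cross(t[1]-t[0],t[2]-t[0]);L=np.linalg.norm(nn)
        if L<1e-6: continue
        nn/=L;k=abs((q-t[0])@nn)<.002
        if k.sum()>best:best=k.sum();B=k
    s=q[B];cc=s.mean(0);nn=np.linalg.svd(s-cc)[2][2];nn*=np.sign(nn[2]);print(n,len(q),best,'c',cc,'n',nn,np.degrees(np.arccos(nn[2])),'yaw',np.degrees(np.arctan2(nn[1],nn[0])))
E
```

```text
slT [ 0.5883 -0.1406  0.0808]
col [ 0.5589 -0.213   0.087 ]
slR [ 0.5601 -0.2878  0.0899]
mach [0.5142 0.2439 0.0945]
rackedge [ 0.615  -0.2236  0.0047]
rackedge2 [ 0.507  -0.2223  0.0086]
table [ 0.4611 -0.2231  0.0016]
loupe [ 0.6886 -0.0076  0.031 ]
a [ 0.5741 -0.2936  0.0838]
b [ 0.5752 -0.2198  0.0779]
c [ 0.5852 -0.1418  0.091 ]
spindle [0.5219 0.2467 0.1328]
front [ 0.5966 -0.2305  0.0093]
back [ 0.527  -0.2074  0.0804]
top 3071 1370 c [ 0.55132542 -0.21437607  0.06712078] n [ 0.48325075 -0.03346201  0.87484228] 28.973685302016275 yaw -3.961042005759042
scene 4257 2133 c [ 0.56004776 -0.22599484  0.05894359] n [ 0.48733025 -0.03322428  0.87258545] 29.239509865494707 yaw -3.900168616830884
```

View pics/crop1.png

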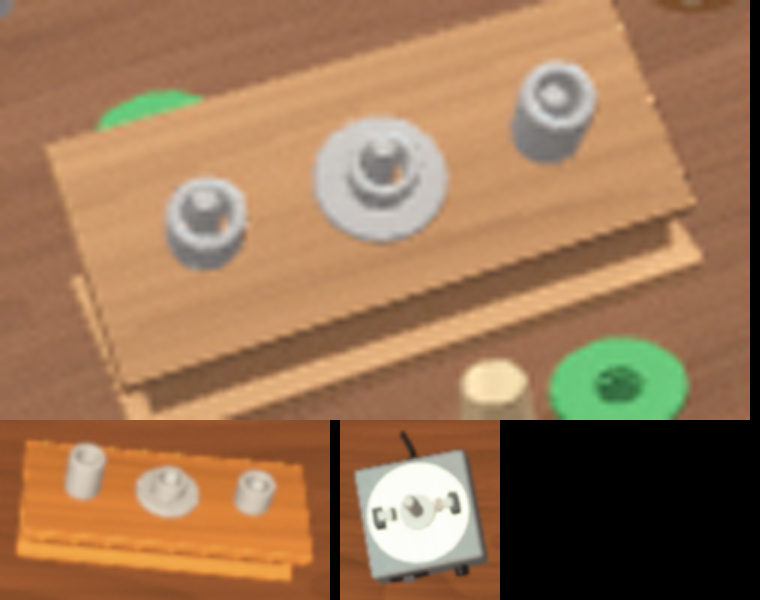

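Candidates for the collar: the steel flanged part on the middle pin (scene 203,253), and two green ones on the bench (243,290 and 165,247). I choose the steel one. The tall sleeve is at (233,241) and the short one at (174,261); the crop confirms both.

```bash
cat >> h.py <<'E'
from scipy.spatial.transform import Rotation as Ro
def quat(z,y):
    z=np.array(z,float);z/=np.linalg.norm(z);y=np.array(y,float);y-=z*(y@z);y/=np.linalg.norm(y)
    q=Ro.from_matrix(np.stack([np.cross(y,z),y,z],1)).as_quat();return q[[3,0,1,2]]
def tool(o):
    q=o['orientation'];return Ro.from_quat(np.r_[q[1:],q[0]]).as_matrix(),np.array(o['ee_pos'])
E
python3 - <<'E'
from h import *
from bench import viewer,sensors,solver
o=sensors.observe();R,t=tool(o);i=viewer.camera_info('wrist')
c=-i['R'].T@i['t'];print('cam in tool',R.T@(c-t),'\naxes in tool cols xyz\n',(R.T@i['R'].T).round(3),i['fx'],i['cx'],i['cy'])
ps,ds,is_=load('scene0');pt,dt,it=load('top0')
ws=cloud(ps,ds,is_);wt=cloud(pt,dt,it)
def info(n,W,m):
    q=W.reshape(-1,3);q=q[m(q)]
    if len(q):print(n,len(q),np.median(q,0).round(4),q.min(0).round(4),q.max(0).round(4))
for nm,W in (('s',ws),('t',wt)):
    info(nm+' housing top',W,lambda q:(abs(q[:,2]-.07)<.004)&(abs(q[:,0]-.52)<.13)&(abs(q[:,1]-.245)<.13))
    info(nm+' spindle',W,lambda q:(q[:,2]>.11)&(q[:,2]<.16)&(abs(q[:,0]-.52)<.1)&(abs(q[:,1]-.245)<.1))
    info(nm+' lens',W,lambda q:(abs(q[:,2]-.27)<.012)&(q[:,0]>.55)&(q[:,0]<.9)&(abs(q[:,1])<.12))
q=wt.reshape(-1,3);k=(abs(q[:,2]-.07)<.005)&(abs(q[:,0]-.52)<.13)&(abs(q[:,1]-.245)<.13)
print(cv2.minAreaRect(q[k][:,:2].astype(np.float32)*1000))
ya=np.radians(9)
n=np.array([.5*np.cos(-.068),.5*np.sin(-.068),.866]);s=np.array([.866*np.cos(-.068),.866*np.sin(-.068),-.5])
for sg in (1,-1):
    print(sg,solver.solve_ik([.515,.245,.25],quat([0,0,-1],[sg*np.cos(ya),sg*np.sin(ya),0])))
    for h in (.01,.1,.2):
        print(h,solver.solve_ik(np.array([.56,-.215,.062])+n*h,quat(-n,sg*s)))
E
```

```text
cam in tool [ 0.08155284 -0.0006594  -0.14256044] 
axes in tool cols xyz
 [[-0.001 -0.947 -0.322]
 [ 1.    -0.002  0.002]
 [-0.002 -0.322  0.947]] 316.12352841973114 283.6446736866975 208.6985372975711
s housing top 921 [0.539  0.2384 0.0684] [0.4349 0.1667 0.066 ] [0.6031 0.332  0.0739]
s spindle 68 [0.5218 0.2465 0.1274] [0.5087 0.2401 0.1109] [0.5294 0.2571 0.1418]
s lens 481 [ 0.778  -0.0342  0.2645] [ 0.7259 -0.0628  0.258 ] [ 0.8075 -0.0038  0.2705]
t housing top 1961 [0.5086 0.2486 0.0709] [0.4299 0.1639 0.066 ] [0.6028 0.3367 0.074 ]
t spindle 58 [0.5146 0.2489 0.1399] [0.508  0.2422 0.1126] [0.5249 0.2595 0.1489]
t lens 559 [ 0.7726 -0.0298  0.2674] [ 0.6936 -0.0608  0.2583] [ 0.8058 -0.0039  0.276 ]
((516.9412231445312, 250.56845092773438), (150.6590576171875, 149.81137084960938), 13.086698532104492)
1 [-0.76791918  0.28419798  0.31189365  1.78017486 -0.09708431  1.0921856
 -0.26588229]
0.01 [-0.11114899  0.86074498  0.60423872  1.50298057 -0.27105143  1.40825252
  0.47718891]
0.1 [-0.10904601  0.84721633  0.6420724   1.32896285 -0.26731166  1.59637717
  0.46700198]
0.2 [-0.09396696  0.87571805  0.71049851  1.08369805 -0.30283716  1.82310121
  0.47360913]
-1 [ 0.31579185  0.5343351  -1.17195166  1.72103559  0.51912419  1.24046139
  2.31577497]
0.01 [-0.3356246   1.08290182  1.10284352  1.51762602 -0.61772446  1.54150406
 -2.33986432]
0.1 [-0.29330513  1.03041836  1.10383749  1.34230307 -0.56098481  1.69650968
 -2.40675197]
0.2 [-0.22014818  1.00952807  1.10386498  1.09465377 -0.54428996  1.89529508
 -2.46950668]
```

Run:
```python
from h import *
from bench import viewer,sensors,manip
def snap(n):
    o=sensors.observe();i=viewer.camera_info('wrist');p,d=viewer.read_camera('wrist')
    pickle.dump((p,d,i),open(n+'.pkl','wb'));pickle.dump(o,open(n+'_o.pkl','wb'));return p
ya=np.radians(13.1)
manip.movep([.517,.2506,.245],quat([0,0,-1],[np.cos(ya),np.sin(ya),0]));manip.dwell(.3);a=snap('wm')
manip.movep([.50,-.21,.30],quat([0,0,-1],[1,-.068,0]))
n=np.array([.5*np.cos(-.068),.5*np.sin(-.068),.866]);s=np.array([.866*np.cos(-.068),.866*np.sin(-.068),-.5])
manip.movep(np.array([.56,-.215,.062])+n*.125,quat(-n,s));manip.dwell(.3);b=snap('wr')
cv2.imwrite('pics/wrist1.png',np.hstack([cv2.resize(a,(400,300)),cv2.resize(b,(400,300))]))
print(sensors.observe()['time_s'],sensors.observe()['contact_force'])
```

```text
4.95 [-0.31000467  0.36698653 -0.54659273]
```

View pics/wrist1.png

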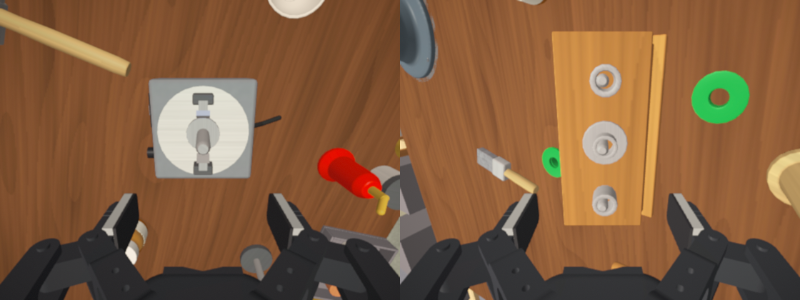

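Run:
```python
from h import *
def edges(q2):  # circle centre from outer hull (robust)
    from scipy.optimize import least_squares
    h=cv2.convexHull(q2.astype(np.float32))[:,0]
    r=least_squares(lambda p:np.hypot(*(h-p[:2]).T)-p[2],[*h.mean(0),.02],loss='soft_l1',f_scale=.0007)
    return r.x.round(4),len(h),np.abs(r.fun).max().round(4)
W=cloud(*load('wr'));q=W.reshape(-1,3)
k=(abs(q[:,0]-.56)<.08)&(abs(q[:,1]+.215)<.14)&(q[:,2]>.02);q=q[k]
ok=None;r=np.random.default_rng(0);best=0
for _ in range(600):
    t=q[r.choice(len(q),3)];nn=np.cross(t[1]-t[0],t[2]-t[0]);L=np.linalg.norm(nn)
    if L<1e-7: continue
    b=abs((q-t[0])@nn/L)<.0015
    if b.sum()>best:best=b.sum();B=b
s=q[B];c=s.mean(0);n=np.linalg.svd(s-c)[2][2];n*=np.sign(n[2])
print('n',n.round(4),'tilt',np.degrees(np.arccos(n[2])).round(2),'yaw',np.degrees(np.arctan2(n[1],n[0])).round(2),'z-int at c',c)
ex=np.array([n[2],0,-n[0]]);ex/=np.linalg.norm(ex);ey=np.cross(n,ex)
h=(q-c)@n;uv=np.stack([(q-c)@ex,(q-c)@ey],1)
P=uv[B];print('board rect mm',cv2.minAreaRect((P*1000).astype(np.float32)))
from scipy import ndimage
k=h>.003;u=uv[k];hh=h[k]
img=np.zeros((200,320),np.uint8);ij=((u+[.1,.16])*1000).astype(int);img[ij[:,0].clip(0,199),ij[:,1].clip(0,319)]=1
lab,nl=ndimage.label(cv2.dilate(img,np.ones((5,5))))
l=lab[ij[:,0].clip(0,199),ij[:,1].clip(0,319)]
for j in range(1,nl+1):
    m=l==j
    if m.sum()<60: continue
    x=hh[m];print('obj',m.sum(),'hist',np.histogram(x,np.arange(.002,.048,.004))[0])
    for lo,hi in ((.004,.008),(.019,.025),(.023,.029),(.037,.043)):
        z=m&(hh>lo)&(hh<hi)if False else None
        mm=np.zeros(len(hh),bool);mm[m]=(x>lo)&(x<hi)
        if mm.sum()>30:
            e,nh,er=edges(u[mm]);print((lo,hi),mm.sum(),'uv',e,nh,er,'world foot',(c+e[0]*ex+e[1]*ey).round(4))
W=cloud(*load('wm'));q=W.reshape(-1,3);q=q[(abs(q[:,0]-.517)<.11)&(abs(q[:,1]-.25)<.11)&(q[:,2]>.06)]
k=abs(q[:,2]-.07)<.004;print('housing',np.median(q[k][:,2]),cv2.minAreaRect((q[k][:,:2]*1000).astype(np.float32)))
for lo,hi in ((.074,.082),(.138,.150),(.12,.135)):
    k=(q[:,2]>lo)&(q[:,2]<hi)&(np.hypot(q[:,0]-.517,q[:,1]-.25)<.028);
    if k.sum()>20:print((lo,hi),k.sum(),np.median(q[k],0).round(4),edges(q[k][:,:2]),q[k].min(0),q[k].max(0))
```

```text
bash:   551 Killed                     python3 - <<'E'
from h import *
def edges(q2):  # circle centre from outer hull (robust)
    from scipy.optimize import least_squares
    h=cv2.convexHull(q2.astype(np.float32))[:,0]
    r=least_squares(lambda p:np.hypot(*(h-p[:2]).T)-p[2],[*h.mean(0),.02],loss='soft_l1',f_scale=.0007)
    return r.x.round(4),len(h),np.abs(r.fun).max().round(4)
W=cloud(*load('wr'));q=W.reshape(-1,3)
k=(abs(q[:,0]-.56)<.08)&(abs(q[:,1]+.215)<.14)&(q[:,2]>.02);q=q[k]
ok=None;r=np.random.default_rng(0);best=0
for _ in range(600):
    t=q[r.choice(len(q),3)];nn=np.cross(t[1]-t[0],t[2]-t[0]);L=np.linalg.norm(nn)
    if L<1e-7: continue
    b=abs((q-t[0])@nn/L)<.0015
    if b.sum()>best:best=b.sum();B=b
s=q[B];c=s.mean(0);n=np.linalg.svd(s-c)[2][2];n*=np.sign(n[2])
print('n',n.round(4),'tilt',np.degrees(np.arccos(n[2])).round(2),'yaw',np.degrees(np.arctan2(n[1],n[0])).round(2),'z-int at c',c)
ex=np.array([n[2],0,-n[0]]);ex/=np.linalg.norm(ex);ey=np.cross(n,ex)
h=(q-c)@n;uv=np.stack([(q-c)@ex,(q-c)@ey],1)
P=uv[B];print('board rect mm',cv2.minAreaRect((P*1000).astype(np
[... 480 characters left out ...]
(.037,.043)):
        z=m&(hh>lo)&(hh<hi)if False else None
        mm=np.zeros(len(hh),bool);mm[m]=(x>lo)&(x<hi)
        if mm.sum()>30:
            e,nh,er=edges(u[mm]);print((lo,hi),mm.sum(),'uv',e,nh,er,'world foot',(c+e[0]*ex+e[1]*ey).round(4))
W=cloud(*load('wm'));q=W.reshape(-1,3);q=q[(abs(q[:,0]-.517)<.11)&(abs(q[:,1]-.25)<.11)&(q[:,2]>.06)]
k=abs(q[:,2]-.07)<.004;print('housing',np.median(q[k][:,2]),cv2.minAreaRect((q[k][:,:2]*1000).astype(np.float32)))
for lo,hi in ((.074,.082),(.138,.150),(.12,.135)):
    k=(q[:,2]>lo)&(q[:,2]<hi)&(np.hypot(q[:,0]-.517,q[:,1]-.25)<.028);
    if k.sum()>20:print((lo,hi),k.sum(),np.median(q[k],0).round(4),edges(q[k][:,:2]),q[k].min(0),q[k].max(0))
E
```

```bash
cat > fit.py <<'E'
from h import *
from scipy.optimize import least_squares
def edges(q2):
    h=cv2.convexHull(q2.astype(np.float32))[:,0]
    r=least_squares(lambda p:np.hypot(*(h-p[:2]).T)-p[2],[*h.mean(0),.02],loss='soft_l1',f_scale=.0007)
    return r.x.round(4),len(h),np.abs(r.fun).max().round(4)
W=cloud(*load('wr'));q=W.reshape(-1,3)
q=q[(abs(q[:,0]-.56)<.08)&(abs(q[:,1]+.215)<.14)&(q[:,2]>.02)]
n=np.array([.4989,-.034,.866]);c=np.array([.56,-.215,.062])
for tol in (.01,.003,.0015):
    B=abs((q-np.median(q[abs((q-c)@n)<tol],0))@n)<tol;s=q[B];c=s.mean(0);n=np.linalg.eigh(np.cov(s.T))[1][:,0];n*=np.sign(n[2])
print(len(s),'n',n.round(4),'tilt',np.degrees(np.arccos(n[2])).round(2),'yaw',np.degrees(np.arctan2(n[1],n[0])).round(2),'c',c)
ex=np.array([n[0]*n[2],n[1]*n[2],n[2]**2-1]);ex/=np.linalg.norm(ex);ey=np.cross(n,ex)
h=(q-c)@n;uv=np.stack([(q-c)@ex,(q-c)@ey],1)
R=cv2.minAreaRect((uv[B]*1000).astype(np.float32));print('board',R)
for y0 in (-.075,0,.075):
    m=(abs(uv[:,1]-y0+.00)<.035)&(h>.003)
    print('obj',y0,np.histogram(h[m],np.arange(.002,.048,.004))[0])
    for lo,hi in ((.004,.008),(.019,.025),(.023,.029),(.029,.034),(.037,.043)):
        k=m&(h>lo)&(h<hi)
        if k.sum()>30: e,nh,er=edges(uv[k]);print((lo,hi),k.sum(),'uv',e,nh,er,'foot',(c+e[0]*ex+e[1]*ey).round(4))
W=cloud(*load('wm'));q=W.reshape(-1,3);q=q[(abs(q[:,0]-.517)<.11)&(abs(q[:,1]-.25)<.11)&(q[:,2]>.06)]
k=abs(q[:,2]-.07)<.004;print('housing',np.median(q[k][:,2]),cv2.minAreaRect((q[k][:,:2]*1000).astype(np.float32)))
for lo,hi in ((.074,.082),(.138,.150),(.12,.135)):
    k=(q[:,2]>lo)&(q[:,2]<hi)&(np.hypot(q[:,0]-.517,q[:,1]-.25)<.027)
    if k.sum()>20:print((lo,hi),k.sum(),np.median(q[k],0).round(4),edges(q[k][:,:2]),q[k].min(0),q[k].max(0))
E
python3 fit.py
```

```text
27044 n [ 0.4984 -0.037   0.8661] tilt 29.99 yaw -4.25 c [ 0.56048045 -0.19432705  0.06210759]
board ((0.72210693359375, -20.77326202392578), (109.66708374023438, 248.60202026367188), 0.2850680649280548)
obj -0.075 [179 178  91  88 112 413 256 105   0   0   0]
(0.004, 0.008) 300 uv [ 0.0047 -0.0703  0.0335] 12 0.0071 foot [ 0.5593 -0.2647  0.0598]
(0.019, 0.025) 251 uv [ 0.0039 -0.0947  0.0152] 25 0.001 foot [ 0.5568 -0.289   0.0602]
(0.023, 0.029) 614 uv [ 0.0041 -0.0951  0.0154] 30 0.0006 foot [ 0.557  -0.2894  0.0601]
(0.029, 0.034) 129 uv [ 0.0015 -0.0951  0.006 ] 12 0.0008 foot [ 0.5547 -0.2893  0.0614]
obj 0 [858 739  67  71 359 223  89 138   0   0   0]
(0.004, 0.008) 1548 uv [ 0.0036 -0.0202  0.0272] 35 0.0055 foot [ 0.5621 -0.2147  0.0603]
(0.019, 0.025) 553 uv [ 0.0037 -0.0207  0.0146] 29 0.0005 foot [ 0.5621 -0.2152  0.0603]
(0.023, 0.029) 91 uv [ 0.0029 -0.0201  0.0125] 14 0.0012 foot [ 0.5615 -0.2146  0.0607]
(0.029, 0.034) 166 uv [ 0.0003 -0.0209  0.0062] 14 0.0007 foot [ 0.5592 -0.2152  0.062 ]
obj 0.075 [  8  16  14  12  22  15 120 203  57 934   0]
(0.023, 0.029) 81 uv
[... 175 characters left out ...]
.0033 0.054  0.0156] 30 0.0004 foot [ 0.5673 -0.1407  0.0605]
housing 0.07027165447443022 ((517.8416748046875, 251.86610412597656), (148.48391723632812, 147.5758819580078), 13.221771240234375)
(0.074, 0.082) 1157 [0.5144 0.2574 0.0777] (array([0.5181, 0.251 , 0.0236]), 37, np.float64(0.0005)) [0.49447628 0.22846136 0.07402029] [0.54156324 0.27444095 0.08196101]
(0.138, 0.15) 288 [0.5176 0.2522 0.142 ] (array([0.5179, 0.2511, 0.0081]), 17, np.float64(0.0005)) [0.50988358 0.24324281 0.13806463] [0.52621516 0.25899393 0.14494451]
(0.12, 0.135) 92 [0.5159 0.2581 0.1278] (array([0.518 , 0.251 , 0.0087]), 18, np.float64(0.0002)) [0.50936128 0.25039464 0.12024884] [0.52666349 0.25974543 0.13489636]
```

```bash
cat >> h.py <<'E'
N=np.array([.4984,-.037,.8661]);N/=np.linalg.norm(N);EX=np.array([N[0]*N[2],N[1]*N[2],N[2]**2-1]);EX/=np.linalg.norm(EX)
QR=quat(-N,EX);YA=np.radians(13.2);MX=np.array([np.cos(YA),np.sin(YA),0]);QM=quat([0,0,-1],MX)
SP=np.array([.5180,.2510,0]);COL=np.array([.5621,-.2151,.0603]);TALL=np.array([.5673,-.1408,.0604])
def st(m=''):
    from bench import sensors
    o=sensors.observe();print(m,round(o['time_s'],2),o['ee_pos'].round(4),'F',o['contact_force'].round(1),'M',o['moment'].round(2),'op',round(o['opening'],4),'g',round(o['grip_force'],1));return o
E
python3 - <<'E'
from h import *
from bench import viewer,manip,eoat
manip.move_straight(COL+N*.05,QR);manip.move_straight(COL+N*.0065,speed=.06);st('at')
eoat.gripper_close(60);st('grip');print((tool(st())[1]-COL)@N)
manip.move_straight(COL+N*.08,speed=.1);manip.dwell(.2);st('lift')
i=viewer.camera_info('wrist');p,d=viewer.read_camera('wrist');pickle.dump((p,d,i),open('wg.pkl','wb'));cv2.imwrite('pics/grip1.png',p)
E
```

```text
at 6.47 [ 0.5657 -0.2155  0.0661] F [-0.   0.3  0.2] M [-0.03 -0.54 -0.07] op 0.0853 g 0.0
grip 7.04 [ 0.5648 -0.2155  0.0669] F [-2.   0.4  5.6] M [ 0.2   0.52 -0.02] op 0.0273 g 61.3
 7.04 [ 0.5648 -0.2155  0.0669] F [-2.   0.4  5.6] M [ 0.2   0.52 -0.02] op 0.0273 g 61.3
0.007019492274979325
lift 8.12 [ 0.6015 -0.2179  0.129 ] F [ 0.5 -0.3 -2.4] M [-0.02 -0.71 -0.06] op 0.0273 g 60.6
```

View pics/grip1.png

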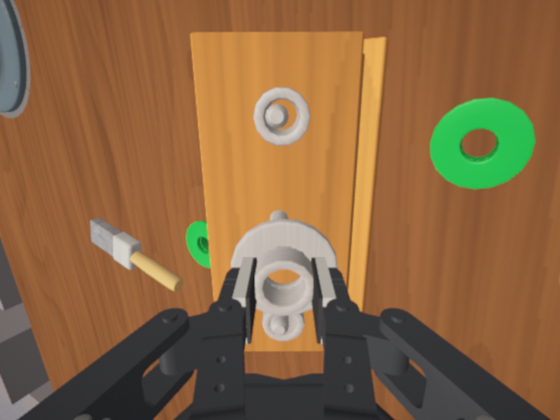

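Collar lifted: neck between the pads at (284,280), flange below. I'll measure its tilt and offset in the tool frame.

```bash
cat > inhand.py <<'E'
from h import *
def flange(pk,R,t,lo,hi):
    W=cloud(*load(pk));q=((W-t)@R).reshape(-1,3)   # tool coords
    k=(q[:,2]>lo)&(q[:,2]<hi)&(np.hypot(q[:,0],q[:,1])<.04)
    q=q[k];print('hist z',np.histogram(q[:,2],np.arange(lo,hi+.001,.002)))
    return q
E
python3 - <<'E'
from inhand import *
from bench import sensors
from fit import edges
R,t=tool(sensors.observe())
q=flange('wg',R,t,-.03,.02)
f=q[(q[:,2]>-.003)&(q[:,2]<.006)&(q[:,0]>.006)]
A=np.c_[f[:,:2],np.ones(len(f))]
for _ in range(4):
    s=np.linalg.lstsq(A,f[:,2],rcond=None)[0];r=f[:,2]-A@s;k=abs(r)<.001;f=f[k];A=A[k]
print('flange plane',s,len(f),'circle',edges(f[:,:2]))
c=q[(q[:,2]<-.012)&(q[:,2]>-.02)&(np.hypot(q[:,0],q[:,1])<.0155)];print('neck top',len(c),np.median(c,0),edges(c[:,:2]) if len(c)>9 else '')
E
```

```text
27044 n [ 0.4984 -0.037   0.8661] tilt 29.99 yaw -4.25 c [ 0.56048045 -0.19432705  0.06210759]
board ((0.72210693359375, -20.77326202392578), (109.66708374023438, 248.60202026367188), 0.2850680649280548)
obj -0.075 [179 178  91  88 112 413 256 105   0   0   0]
(0.004, 0.008) 300 uv [ 0.0047 -0.0703  0.0335] 12 0.0071 foot [ 0.5593 -0.2647  0.0598]
(0.019, 0.025) 251 uv [ 0.0039 -0.0947  0.0152] 25 0.001 foot [ 0.5568 -0.289   0.0602]
(0.023, 0.029) 614 uv [ 0.0041 -0.0951  0.0154] 30 0.0006 foot [ 0.557  -0.2894  0.0601]
(0.029, 0.034) 129 uv [ 0.0015 -0.0951  0.006 ] 12 0.0008 foot [ 0.5547 -0.2893  0.0614]
obj 0 [858 739  67  71 359 223  89 138   0   0   0]
(0.004, 0.008) 1548 uv [ 0.0036 -0.0202  0.0272] 35 0.0055 foot [ 0.5621 -0.2147  0.0603]
(0.019, 0.025) 553 uv [ 0.0037 -0.0207  0.0146] 29 0.0005 foot [ 0.5621 -0.2152  0.0603]
(0.023, 0.029) 91 uv [ 0.0029 -0.0201  0.0125] 14 0.0012 foot [ 0.5615 -0.2146  0.0607]
(0.029, 0.034) 166 uv [ 0.0003 -0.0209  0.0062] 14 0.0007 foot [ 0.5592 -0.2152  0.062 ]
obj 0.075 [  8  16  14  12  22  15 120 203  57 934   0]
(0.023, 0.029) 81 uv
[... 1083 characters left out ...]
.80000000e-02, -2.60000000e-02, -2.40000000e-02,
       -2.20000000e-02, -2.00000000e-02, -1.80000000e-02, -1.60000000e-02,
       -1.40000000e-02, -1.20000000e-02, -1.00000000e-02, -8.00000000e-03,
       -6.00000000e-03, -4.00000000e-03, -2.00000000e-03,  2.77555756e-17,
        2.00000000e-03,  4.00000000e-03,  6.00000000e-03,  8.00000000e-03,
        1.00000000e-02,  1.20000000e-02,  1.40000000e-02,  1.60000000e-02,
        1.80000000e-02,  2.00000000e-02]))
flange plane [ 0.03052086 -0.00322445  0.00078122] 2113 circle (array([0.0009, 0.0014, 0.0265]), 22, np.float64(0.0029))
neck top 1653 [ 0.00069304  0.00086968 -0.01452985] (array([-0.0003,  0.0003,  0.015 ]), 30, np.float64(0.0007))
```

Run:
```python
from h import *
from bench import manip
manip.movep([.52,-.21,.30],quat([0,0,-1],[1,-.07,0]))
manip.movep(SP+[0,0,.22],QM)
manip.move_straight(SP+[0,0,.156],speed=.1);o0=st('above')
for z in (.146,.138,.130,.122,.114,.109):
    manip.move_straight(SP+[0,0,z],speed=.04);o=st(z);dF=o['contact_force']-o0['contact_force']
    if np.hypot(*dF[:2])>8 or abs(dF[2])>10: print('stop');break
```

```text
above 11.47 [0.5186 0.2509 0.1565] F [-0.3 -0.7 -0.3] M [-0.02 -0.    0.02] op 0.027 g 60.6
0.146 11.88 [0.5178 0.251  0.1458] F [-0.6 -0.2 -0.7] M [ 0.05 -0.01 -0.01] op 0.0271 g 60.6
0.138 12.22 [0.518  0.2509 0.1377] F [-0.9 -0.7 -1.6] M [0.01 0.06 0.05] op 0.027 g 60.6
0.13 12.57 [0.518  0.2509 0.1297] F [-0.4  0.3 -0.3] M [0.01 0.13 0.05] op 0.0269 g 60.6
0.122 12.93 [0.518  0.251  0.1217] F [-1.3  0.4 -2.3] M [0.02 0.15 0.04] op 0.0271 g 60.6
0.114 13.28 [0.518  0.251  0.1137] F [-0.2  0.1 -2.4] M [ 0.09  0.16 -0.02] op 0.0269 g 60.6
0.109 13.55 [0.518  0.251  0.1087] F [-1.3  0.4 -2.8] M [ 0.07  0.16 -0.  ] op 0.0268 g 60.6
```

Run:
```python
from h import *
from bench import manip,eoat,viewer
eoat.gripper_close(110);o0=st('g')
for z in np.arange(.106,.0795,-.002):
    manip.move_straight(SP+[0,0,z],speed=.03);o=st(round(z,4));dF=o['contact_force']-o0['contact_force']
    if np.hypot(*dF[:2])>15 or dF[2]>28: print('stop');break
i=viewer.camera_info('wrist');p,d=viewer.read_camera('wrist');pickle.dump((p,d,i),open('wp.pkl','wb'));cv2.imwrite('pics/press1.png',p)
```

```text
g 13.77 [0.518 0.251 0.109] F [-1.5  0.8 -2.2] M [0.04 0.19 0.03] op 0.0257 g 108.6
0.106 14.02 [0.518  0.251  0.1058] F [-1.5  0.9 -1.3] M [0.01 0.16 0.  ] op 0.0253 g 108.9
0.104 14.27 [0.518  0.251  0.1039] F [-1.4  0.7 -1.4] M [-0.03  0.19 -0.01] op 0.0255 g 108.9
0.102 14.52 [0.518  0.251  0.1019] F [-1.3  0.8 -1.9] M [ 0.03  0.19 -0.03] op 0.0253 g 108.9
0.1 14.77 [0.518  0.2512 0.1   ] F [-1.7  1.1 -0.5] M [ 0.17  0.25 -0.04] op 0.0256 g 109.1
0.098 15.02 [0.518  0.2511 0.0981] F [-1.9 -0.   1.2] M [ 0.14  0.36 -0.03] op 0.0254 g 109.4
0.096 15.27 [0.5181 0.251  0.0961] F [-2.4 -0.1  2.8] M [0.11 0.45 0.  ] op 0.0257 g 109.5
0.094 15.52 [0.5181 0.2511 0.0941] F [-2.9  0.7  2.9] M [0.13 0.51 0.01] op 0.0256 g 109.6
0.092 15.77 [0.518  0.251  0.0917] F [-0.6  0.7 -0.1] M [0.24 0.24 0.  ] op 0.0255 g 109.2
0.09 16.02 [0.518  0.251  0.0896] F [-0.3  1.1 -2.3] M [0.23 0.11 0.01] op 0.0251 g 109.0
0.088 16.27 [0.5174 0.2507 0.0868] F [ 2.3  0.8 -9.7] M [ 0.27 -0.28  0.08] op 0.0256 g 110.1
0.086 16.52 [0.5179 0.2508 0.0861] F [-0.3  0.5 -2.4] M [0.08 0.22 0.07] op 0.0258 g 110.9
0.084 16.77 [0.5181 0.251  0.0855] F [-4.3 -0.3  8.5] M [-0.19  1.14  0.  ] op 0.0255 g 112.3
0.082 17.02 [0.5181 0.251  0.0855] F [-9.1 -1.6 25.1] M [-0.47  2.35  0.02] op 0.0252 g 114.1
0.08 17.27 [0.5181 0.251  0.0854] F [-15.3  -3.7  39.1] M [-0.72  3.45  0.07] op 0.0254 g 116.0
stop
```

View pics/press1.png

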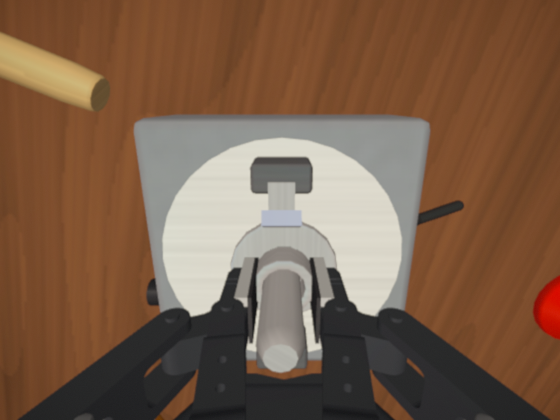

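Run:
```python
from h import *
from bench import manip,eoat,viewer,sensors
manip.move_straight(SP+[0,0,.0852],speed=.05);st('relax')
eoat.ungrasp();st('open')
manip.move_straight(SP+[0,0,.11],speed=.06);manip.move_straight(SP+[0,0,.245],speed=.2);manip.dwell(.2);st('up')
i=viewer.camera_info('wrist');p,d=viewer.read_camera('wrist');pickle.dump((p,d,i),open('wm2.pkl','wb'))
cv2.imwrite('pics/mach2.png',cv2.resize(p[90:270,190:380],None,fx=3,fy=3))
q=cloud(p,d,i).reshape(-1,3);r=np.hypot(*(q[:,:2]-SP[:2]).T)
mc=(q-SP)@np.stack([MX,[-MX[1],MX[0],0],[0,0,1]],1)
for n,k in dict(neckring=(r>.0105)&(r<.0145)&(q[:,2]>.08),flange=(r>.018)&(r<.027)&(abs(mc[:,1])<.012),catchp=(abs(mc[:,0])<.007)&(abs(mc[:,1]-.028)<.004),catchm=(abs(mc[:,0])<.007)&(abs(mc[:,1]+.028)<.004)).items():
    print(n,k.sum(),np.percentile(q[k][:,2],[10,50,90]).round(4))
k=(q[:,2]>.0975)&(q[:,2]<.103)&(r<.02);print(cv2.minEnclosingCircle((q[k][:,:2]*1000).astype(np.float32)))
for s in (1,-1):
    k=(abs(mc[:,0])<.006)&(mc[:,1]*s>.019)&(mc[:,1]*s<.045);y=mc[k,1]*s;z=mc[k,2]
    print(s,[(round(a,3),np.median(z[(y>=a)&(y<a+.002)]).round(4)) for a in np.arange(.019,.045,.002) if ((y>=a)&(y<a+.002)).any()])
```

```text
relax 17.57 [0.5181 0.2511 0.0857] F [-3.3 -1.1  4.4] M [-0.07  0.69  0.03] op 0.0255 g 115.2
open 18.18 [0.5181 0.251  0.0852] F [-0.5  0.4  0.1] M [-0.02 -0.05 -0.03] op 0.0856 g 0.0
up 19.77 [0.5173 0.2508 0.2437] F [-1.  -0.2 -0.5] M [ 0.03  0.   -0.03] op 0.085 g 0.0
neckring 2757 [0.1001 0.3242 0.3297]
flange 1259 [0.0832 0.3223 0.3265]
catchp 92 [0.0869 0.0957 0.0975]
catchm 117 [0.0886 0.0932 0.0969]
((518.9900512695312, 250.8159637451172), 14.74182415008545)
1 [(np.float64(0.019), np.float64(0.0836)), (np.float64(0.021), np.float64(0.0837)), (np.float64(0.023), np.float64(0.0836)), (np.float64(0.025), np.float64(0.089)), (np.float64(0.027), np.float64(0.0939)), (np.float64(0.029), np.float64(0.097)), (np.float64(0.031), np.float64(0.0967)), (np.float64(0.033), np.float64(0.0953)), (np.float64(0.035), np.float64(0.0946)), (np.float64(0.037), np.float64(0.093)), (np.float64(0.039), np.float64(0.0925)), (np.float64(0.041), np.float64(0.0926)), (np.float64(0.043), np.float64(0.0933))]
-1 [(np.float64(0.025), np.float64(0.0891)), (np.float64(0.027), np.float64(0.092)), (np.float64(0.029), np.float64(0.0955)), (np.float64(0.031), np.float64(0.0968)), (np.float64(0.033), np.float64(0.096)), (np.float64(0.035), np.float64(0.0951)), (np.float64(0.037), np.float64(0.0929)), (np.float64(0.039), np.float64(0.093)), (np.float64(0.041), np.float64(0.0928)), (np.float64(0.043), np.float64(0.0926))]
```

View pics/mach2.png

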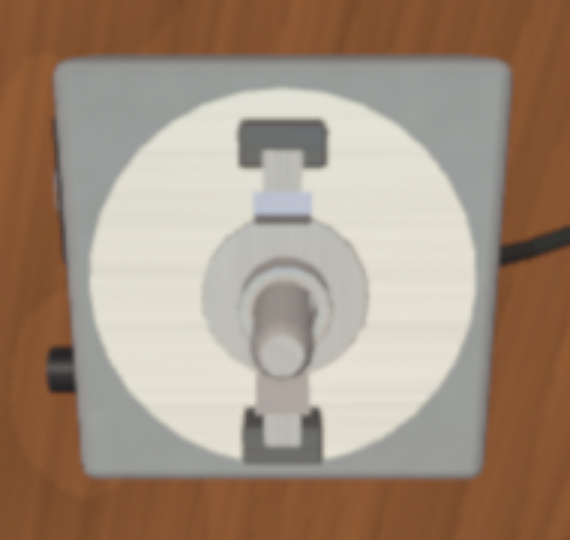

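Collar is home: flange top measures 83.6 mm, and both catch tips overhang it at r≈25 mm (crop rows 205 and 400). Next is the tall sleeve, gripped with the tool turned 35° so the camera stays clear of the loupe.

Run:
```python
from h import *
from bench import manip,eoat,viewer,sensors,solver
EY=np.cross(N,EX);a=np.radians(35);QT=quat(-N,np.cos(a)*EX+np.sin(a)*EY)
QD=quat([0,0,-1],[np.cos(np.radians(25)),np.sin(np.radians(25)),0])
for h in (.014,.07): print(solver.solve_ik(TALL+N*h,QT))
manip.movep([.50,-.14,.30],QD)
manip.movep(TALL+N*.075,QT);st('pre')
manip.move_straight(TALL+N*.014,speed=.07);st('at')
eoat.gripper_close(60);st('grip')
manip.move_straight(TALL+N*.06,speed=.08);st('lift')
p0=TALL+N*.06
manip.movep([.50,-.14,.30],QD);manip.dwell(.2);o=st('up');R,t=tool(o)
pickle.dump((*viewer.read_camera('wrist'),viewer.camera_info('wrist')),open('wg2.pkl','wb'))
W=cloud(*load('wg2'));q=((W-t)@R).reshape(-1,3);k=(abs(q[:,0])<.03)&(abs(q[:,1])<.016)&(q[:,2]>-.05)&(q[:,2]<.03);q=q[k]
print(np.histogram(q[:,2],np.arange(-.05,.032,.004)))
pickle.dump(q,open('sl.pkl','wb'))
```

```text
[-0.28673953  0.88918586  0.73821402  1.53499783 -0.3985735   1.44223135
  1.08747404]
[-0.27364398  0.87108077  0.74984272  1.43022604 -0.37907025  1.5533825
  1.06527554]
pre 22.14 [ 0.6049 -0.1438  0.1266] F [0.6 0.  0.4] M [-0.07 -0.47 -0.01] op 0.0856 g 0.0
at 23.17 [ 0.5747 -0.1416  0.0728] F [-0.2  1.  -0.4] M [-0.07 -0.52 -0.01] op 0.0855 g 0.0
grip 23.72 [ 0.5741 -0.1418  0.0732] F [0.1 0.  3.8] M [-0.11  0.11  0.12] op 0.03 g 59.6
lift 24.44 [ 0.5972 -0.1429  0.1122] F [-0.2 -0.2 -1.1] M [ 0.01 -0.63 -0.01] op 0.0301 g 59.5
up 25.52 [ 0.5009 -0.1394  0.2992] F [-0.9 -0.1 -1.3] M [-0.04 -0.02  0.04] op 0.0307 g 59.4
(array([   1,    0,   81,  259,  148,  140, 2351,  595,  514,  491,  432,
        373,  311,  261,  203,  145,   14,    0,    0,    0]), array([-0.05 , -0.046, -0.042, -0.038, -0.034, -0.03 , -0.026, -0.022,
       -0.018, -0.014, -0.01 , -0.006, -0.002,  0.002,  0.006,  0.01 ,
        0.014,  0.018,  0.022,  0.026,  0.03 ]))
```

```bash
sed -i '/^W=cloud/i if __name__!="__main__": raise SystemExit' fit.py
python3 - <<'E'
from h import *
from bench import manip
q=pickle.load(open('sl.pkl','rb'))
k=(q[:,2]<-.0235)&(q[:,2]>-.029)&(np.hypot(q[:,0],q[:,1])<.018);f=q[k];A=np.c_[f[:,:2],np.ones(len(f))]
for _ in range(3):
    s=np.linalg.lstsq(A,f[:,2],rcond=None)[0];m=abs(f[:,2]-A@s)<.0008;f=f[m];A=A[m]
print('top plane',s.round(4),len(f),'c',cv2.minEnclosingCircle((f[:,:2]*1000).astype(np.float32)))
manip.movep([.52,.13,.30],QM)
manip.movep(SP+[0,0,.22],QM);manip.move_straight(SP+[0,0,.165],speed=.1);manip.dwell(.1);o0=st('above')
for z in np.r_[.155,.150,.145,.140,.134,.128,.122,.117]:
    manip.move_straight(SP+[0,0,z],speed=.04);o=st(z);dF=o['contact_force']-o0['contact_force']
    if np.hypot(*dF[:2])>8 or dF[2]>8: print('stop');break
E
```

```text
top plane [-0.0007 -0.0038 -0.0247] 1651 c ((1.1714417934417725, 0.06678730249404907), 17.3104305267334)
above 28.05 [0.5186 0.251  0.1658] F [-0.4  0.1 -0.6] M [-0.01  0.   -0.03] op 0.03 g 59.4
0.155 28.45 [0.5178 0.251  0.1547] F [ 0.2 -0.4 -0.6] M [-0.03 -0.   -0.01] op 0.03 g 59.4
0.15 28.73 [0.5179 0.251  0.1497] F [ 0.6 -0.4 -1. ] M [-0.    0.05  0.02] op 0.0303 g 59.5
0.145 29.0 [0.518  0.251  0.1447] F [-0.2 -0.4 -0.6] M [0.02 0.06 0.04] op 0.0306 g 59.5
0.14 29.27 [0.518  0.251  0.1397] F [-0.8 -0.4 -1.4] M [-0.12  0.1  -0.01] op 0.0303 g 59.5
0.134 29.57 [0.518  0.251  0.1337] F [ 0.1 -1.2 -1.6] M [-0.03  0.11 -0.01] op 0.0302 g 59.5
0.128 29.88 [0.518  0.251  0.1277] F [-1.   0.7 -1. ] M [-0.04  0.1   0.  ] op 0.0298 g 59.5
0.122 30.18 [0.518  0.251  0.1217] F [-0.3 -0.  -1. ] M [-0.07  0.09  0.02] op 0.0305 g 59.5
0.117 30.45 [0.518  0.251  0.1168] F [-1.7 -0.5 -1.1] M [-0.04  0.15 -0.04] op 0.0301 g 59.5
```

Run:
```python
from h import *
from bench import manip,eoat,viewer
o0=st('0')
for z in np.arange(.116,.109,-.001):
    manip.move_straight(SP+[0,0,z],speed=.02);o=st(round(z,4));dF=o['contact_force']-o0['contact_force']
    if dF[2]>12: break
manip.move_straight(SP+[0,0,o['ee_pos'][2]-.0003],speed=.05);st('relax')
eoat.ungrasp();st('open')
manip.move_straight(SP+[0,0,.16],speed=.08);manip.move_straight(SP+[0,0,.245],speed=.2);manip.dwell(.2);st('up')
p,d=viewer.read_camera('wrist');i=viewer.camera_info('wrist')
q=cloud(p,d,i).reshape(-1,3);r=np.hypot(*(q[:,:2]-SP[:2]).T)
k=(r>.011)&(r<.015)&(q[:,2]>.12)&(q[:,2]<.16);print('top',k.sum(),np.percentile(q[k][:,2],[10,50,90]))
k=(r<.005)&(q[:,2]<.16);print('spindle top',np.percentile(q[k][:,2],[50,90]))
ps,ds=viewer.read_camera('scene');o=np.zeros((420,800,3),np.uint8);o[:,:400]=cv2.resize(p[70:350,150:417],(400,420));o[:,400:]=cv2.resize(ps[130:305,140:400],(400,420))[:, :400];cv2.imwrite('pics/final.png',o)
```

```text
0 30.45 [0.518  0.251  0.1168] F [-1.7 -0.5 -1.1] M [-0.04  0.15 -0.04] op 0.0301 g 59.5
0.116 30.7 [0.518 0.251 0.116] F [ 0.2 -0.6 -1.7] M [-0.1   0.16  0.05] op 0.0306 g 59.5
0.115 30.95 [0.5181 0.251  0.1151] F [ 0.2 -0.5 -0.3] M [-0.19  0.19 -0.02] op 0.0302 g 59.6
0.114 31.2 [0.5181 0.251  0.115 ] F [-3.9 -1.6  7.4] M [-0.22  0.82  0.04] op 0.0304 g 60.3
0.113 31.45 [0.5181 0.251  0.1149] F [-5.7 -1.8 14.8] M [-0.3   1.39 -0.02] op 0.0301 g 61.0
relax 31.7 [0.5181 0.251  0.115 ] F [-2.4 -1.5  6.2] M [-0.27  0.6   0.02] op 0.0302 g 60.2
open 32.28 [0.518  0.251  0.1146] F [-0.4 -0.2  0.1] M [-0.02 -0.02 -0.02] op 0.0855 g 0.0
up 33.77 [0.5171 0.2508 0.2435] F [ 0.9 -0.4 -0. ] M [ 0.04 -0.03  0.02] op 0.0856 g 0.0
top 475 [0.13847934 0.13975419 0.1406017 ]
spindle top [0.14291388 0.14385179]
```

View pics/final.png

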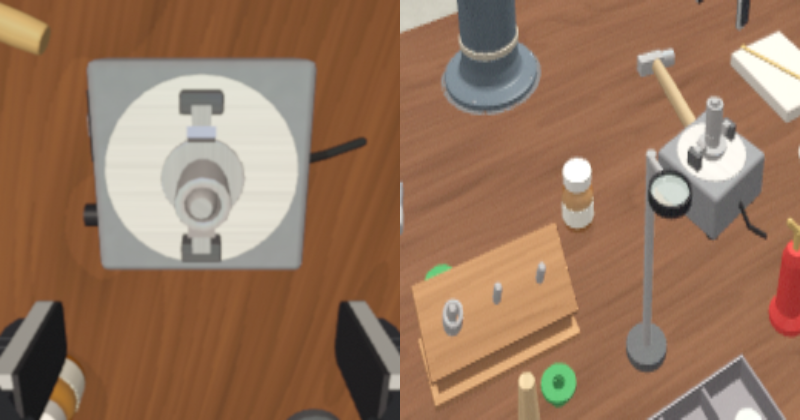

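The sleeve is on the spindle at (202,200), with its top at 139.8 mm against an expected 140 mm. The catches are closed over the flange, the short sleeve is still on its pin at (452,315), and the bystanders in view stand where they were.

```bash
python3 -c "
from bench import sign_off
print(sign_off())"
```

```text
the job is handed in; nothing more can be done
None
```

The job is handed in at about 34 s on the robot's clock: the collar is fully home with both catches over its flange, the tall sleeve sits home on it, and the short sleeve is still on its pin.

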